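# Set the batch number and mark the tile

### The job

Gently roll the three thumbwheels of the marking press until their uppermost faces read, from left to right as seen from the robot, 5, 2 and 4 pips, each face squarely on top; press no harder on a wheel than it takes to turn it. Only when all three are right, push the black cap beside them fully down to mark the tile and let it come up again. Do not force the cap, leave the number set, and do not disturb the other things on the table.

Things in the scene. Friction and masses are not known exactly. Their poses are not given: they have to be found in the camera images.
- press: marking press: 260 (x) x 340 (y) x 18 mm board, grey head on a column. Origin: centre of the board's underside, on the table; x away from the robot, y to the robot's left, z up. The head's flat top is 110 mm up, x -62..62, y -105..105 mm. On it at x = 20, left to right: black push cap (y 75), left, middle, right white thumbwheels (y 30, -10, -50). Fixed; yaw varies.
- mark_left (a point): nominal top of the left thumbwheel (44 mm diameter, 20 mm wide, axle along the press's y), 14 mm above the head. Fixed to the head, NOT to the wheel: each wheel is set to its own height, its real top is up to 6 mm below or above this point and must be felt for. The wheel gives downward on a 4 N/mm spring, 8 mm at most; over 16 N damages it.
- wheel_left (a joint): turn of the left wheel (rad). Smooth rim, 1 to 6 dark pips per face, a face each 60 degrees; face n is squarely on top at (n-1) x 1.0472, give or take full turns (6.2832). Grows as the top of the rim moves along the press's +x. No stops or clicks; friction holds it (2.5 N along the rim turns it): a shut fingertip pressing with 5 to 10 N and dragged along x rolls it.
- mark_middle (a point): nominal top of the middle thumbwheel (44 mm diameter, 20 mm wide, axle along the press's y), 14 mm above the head. Fixed to the head, NOT to the wheel: each wheel is set to its own height, its real top is up to 6 mm below or above this point and must be felt for. The wheel gives downward on a 4 N/mm spring, 8 mm at most; over 16 N damages it.
- wheel_middle (a joint): turn of the middle wheel (rad). Smooth rim, 1 to 6 dark pips per face, a face each 60 degrees; face n is squarely on top at (n-1) x 1.0472, give or take full turns (6.2832). Grows as the top of the rim moves along the press's +x. No stops or clicks; friction holds it (2.5 N along the rim turns it): a shut fingertip pressing with 5 to 10 N and dragged along x rolls it.
- mark_right (a point): nominal top of the right thumbwheel (44 mm diameter, 20 mm wide, axle along the press's y), 14 mm above the head. Fixed to the head, NOT to the wheel: each wheel is set to its own height, its real top is up to 6 mm below or above this point and must be felt for. The wheel gives downward on a 4 N/mm spring, 8 mm at most; over 16 N damages it.
- wheel_right (a joint): turn of the right wheel (rad). Smooth rim, 1 to 6 dark pips per face, a face each 60 degrees; face n is squarely on top at (n-1) x 1.0472, give or take full turns (6.2832). Grows as the top of the rim moves along the press's +x. No stops or clicks; friction holds it (2.5 N along the rim turns it): a shut fingertip pressing with 5 to 10 N and dragged along x rolls it.
- plunger_top (a point): centre of the top of the round black push cap, 34 mm across, 144 mm above the table when up; it moves with the cap
- plunger (a joint): how far the push cap is pressed down (m): 0 up, 0.016 at its stop. It comes back up by itself; its spring takes about 4 N to start and 15 N at the stop; over 30 N damages it. The printing foot under the head moves with it.
- tile_mid (a point): loose plaster tile 50 x 50 x 14 mm lying on the press's board; point at its centre; leave alone
- collar_mid (a point): loose steel collar, 44 mm across, 16 mm high, on the press's board; point at its centre; leave alone
- brush_grip (a point): handle of a brush lying on the table; leave alone
- spatula_grip (a point): handle of a spatula lying on the table; leave alone
- bottle_mid (a point): grey bottle 60 mm across, 170 mm tall; point at its centre; leave alone
- cup_mid (a point): grey mixing cup 84 mm across, 90 mm tall; point at its centre; leave alone
- cast_mid (a point): bell-shaped plaster cast 90 mm across, 78 mm tall; point at its centre; leave alone

How it is judged:
By the outcome, as a careful person would: the job done as asked, in the order asked, and still so for the second after the job is handed in, with the robot touching nothing.
It also fails if it takes over 64 s, if anything falls off the work surface, if the arm or the gripper's body presses on something with over 40 N, if the wrist force passes 120 N, or if a joint passes its speed limit or range.

### The arm

A 7-joint arm with a two-finger parallel gripper is mounted at the origin on the work surface. World frame = base frame: x ahead of the robot, y to its left, z up, the work surface at z = 0. Lengths are in m, angles in rad, forces in N, time in s.
With the tool pointing down it reaches from about 0.425 to 0.825 m from the base axis. Payload 3.6 kg.
Tool frame: the origin (TCP) lies midway between the tips of the shut fingers; the grasp point (between the pads) lies robot.grasp_offset behind it (robot.grasp_offset is the distance from the TCP to the grasp point, in m); y points along the fingers, z is the direction in which the jaws open and shut, and the axes are right-handed (so a half turn about y gives the same grasp; the last joint's range is limited). The gripper opens to 93 mm and grips with 3 to 60 N. Pads are 15 mm wide; open, the fingers measure 128 mm over their backs; the gripper's body (75 mm by 188 mm) begins 65 mm behind the grasp point.
Start: joints at [-1.304, 0.615, -0.013, 1.423, 0.008, 1.103, -0.04], TCP at [0.188, 0.622, 0.219] pointing down, gripper open.
Joint ranges: [-3.12, 3.12], [-0.3, 2.06], [-1.34, 1.32], [0.26, 2.42], [-1.36, 4.5], [0.01, 1.98], [-2.84, 2.84]. Speed limits (rad/s): [2.79, 2.79, 3.14, 3.14, 3.14, 3.14, 3.14].

### API

Orientations are given as a rotation vector (axis times angle).
In Python, from cell import robot gives the robot as it stands.
- The arm moves only by the shell command python3 -m pendant 'ROWS' [OPENING] [FORCE]. ROWS is JSON, one flat list of numbers, 6 for each row, row after row: the shift along the tool's x, y, z in mm, then the turn, a rotation vector about the tool's x, y, z in degrees. In form: [dx, dy, dz, rx, ry, rz, dx, dy, dz, rx, ry, rz, ...]. A call has 1 to 10 rows; each row is the pose to reach, as a shift and turn from the pose measured when the call began, along the tool's axes at that moment; what a row does not reach only later rows make up. A row lasts 1/12 s, in which the tool goes at most 41.7 mm and 7.16 degrees, less where a joint would pass 70% of its speed; a pose out of reach is approached as far as the arm can. A call with a gripper value outside its range is refused whole. OPENING is the closure, from 0 (fully open) to 1 (shut), set as the call begins (- or left out, the last holds). The fingers move at their own pace and stop on an object; FORCE is the grip in N (left out, the last holds). Time passes only in rows, so rows that repeat a pose let the fingers close. It gives the time, the measured TCP pose, the force and the opening at its end, in the units of the state.
- robot.read_state(): the state, without advancing time (a new reading comes with each control period).
- robot.camera(name): name is "scene" or "side" or "wrist"; returns a dict with "color" (420x560x3 uint8, red, green, blue), "intrinsics" (3x3 intrinsics, pixels), "k1" (the pictures are not rectified: a ray, as slopes to the right and down, at radius r is drawn at 1 + k1 r^2 times it, then the intrinsics apply), "extrinsics" (4x4, takes a point from camera to world coordinates); the wrist camera has in their place "hand_eye" (4x4, takes a point from camera to tool coordinates, whose origin is the TCP and whose axes are the tool frame's). Camera axes: x right, y down, z forward; pixel columns grow to the right and rows downward; lengths in m; the calibration is good to about 2 mm. A picture is of the moment at which its call begins: read the wrist's pose just before it. There is no depth.
- robot.hand_in(): hands the job in, once; it reports no verdict.
The state is a dict: "t": time; "joints": joint angles; "joint_vel": joint speeds; "effort": joint torques, N m; "ee_pos": TCP position; "ee_rot": TCP orientation; "wrist_force": force on the tool from outside, world axes, zero at the start; "moment": the same for the moment, N m; "gripper_width": finger opening in m.
Only numpy, scipy, OpenCV 4.12 (cv2) and the standard library are available. Lean on these libraries where they do the work, as an engineer would, in place of code of your own. Each camera call takes 0.05 s, during which the arm holds its last target. There are 200 camera calls.

## Working session

There is one attempt and no reset: what is moved stays moved. The work goes in short steps, Python scripts to look and compute and a shell command to move; the robot and the scene stay as the last step left them, time stands still between calls to the robot, and variables do not carry over. Pictures are saved under pics/ and viewed, about 8 in all and at most 12, crops included, and the job is handed in when it is done.

```bash
ls; mkdir -p pics
python3 - <<'E'
from cell import robot
import cv2,numpy as np
s=robot.read_state();print(s)
ims=[]
for n in ("scene","side"):
    c=robot.camera(n);cv2.imwrite(f"pics/{n}0.png",c["color"][:,:,::-1]);print(n,c["intrinsics"],c["k1"],c["extrinsics"])
c=robot.camera("wrist");print(c["intrinsics"],c["k1"],c["hand_eye"])
E
```

```text
pics
{'t': 0.0, 'joints': array([-1.30350447,  0.61588793, -0.01265347,  1.42485027,  0.00809312,
        1.10336198, -0.04037454]), 'joint_vel': array([ 2.41564833e-04, -1.73959669e-03, -6.94160948e-05, -1.09524602e-03,
        1.31991761e-03,  8.38136049e-04, -1.59053480e-03]), 'effort': array([-9.07845842e-04, -4.58934152e+01,  2.08771289e-01, -1.65749270e+01,
       -6.11258391e-02,  2.05041992e-02,  2.32394978e-04]), 'ee_pos': array([0.18797813, 0.62143075, 0.21751745]), 'ee_rot': array([-1.56091414,  0.23085632, -0.23029828]), 'wrist_force': array([ 0.84064363,  1.98409253, -0.23629804]), 'moment': array([0.05902227, 0.00424248, 0.00919729]), 'gripper_width': 0.0929622778197805}
scene [[484.24004091   0.         277.49551368]
 [  0.         484.24004091 202.20045942]
 [  0.           0.           1.        ]] -0.1427167621072915 [[ 0.40246147  0.50401556 -0.7641944   1.71549443]
 [ 0.91519548 -0.20235465  0.34852523 -0.507559  ]
 [ 0.02102385 -0.83965524 -0.54271271  0.90717616]
 [ 0.          0.          0.          1.        ]]
side [[491.47187006   0.         278.85665345]
 [  0.         491.47187006 207.55252665]
 [  0.           0.           1.        ]] 0.04784279946032411 [[ 0.77342993 -0.39048598  0.49932639 -0.13188858]
 [-0.63366324 -0.45560203  0.62521812 -0.87280189]
 [-0.01664479 -0.79996718 -0.59981285  0.9187273 ]
 [ 0.          0.          0.          1.        ]]
[[330.83740149   0.         283.34657749]
 [  0.         330.83740149 211.27762718]
 [  0.           0.           1.        ]] -0.02682513019359302 [[-7.96823956e-04  9.62075030e-01  2.72783800e-01 -7.44600883e-02]
 [ 8.23024522e-04 -2.72783164e-01  9.62075188e-01 -1.66592034e-01]
 [ 9.99999344e-01  9.91112315e-04 -5.74451182e-04 -7.60726987e-04]
 [ 0.00000000e+00  0.00000000e+00  0.00000000e+00  1.00000000e+00]]
```

View pics/scene0.png

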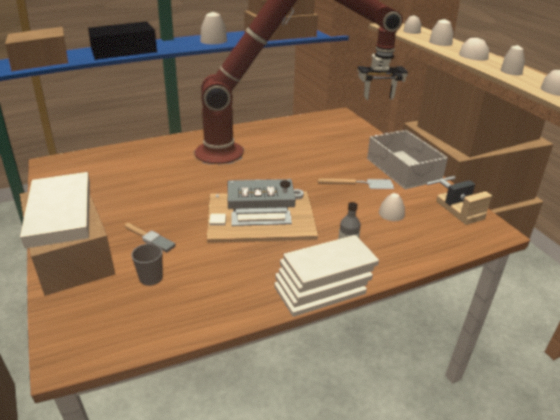

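View pics/side0.png

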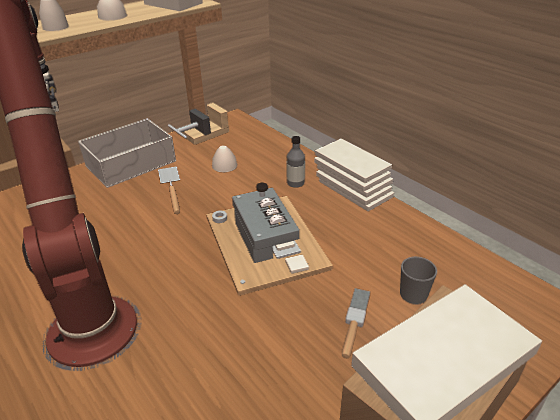

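```bash
cat > h.py <<'E'
import numpy as np,cv2
from cell import robot
from scipy.spatial.transform import Rotation as R
def T(s):
    M=np.eye(4);M[:3,:3]=R.from_rotvec(s["ee_rot"]).as_matrix();M[:3,3]=s["ee_pos"];return M
def cam(name,fn=None):
    s=robot.read_state();c=robot.camera(name)
    c["M"]=T(s)@c["hand_eye"] if name=="wrist" else c["extrinsics"]
    if fn: cv2.imwrite("pics/"+fn,c["color"][:,:,::-1])
    return c
def ray(c,uv):
    d=np.array([c["k1"],0,0,0,0],float)
    n=cv2.undistortPoints(np.array([[uv]],float),c["intrinsics"],d)[0,0]
    return c["M"][:3,3],c["M"][:3,:3]@np.array([n[0],n[1],1])
def onz(c,uv,z):
    o,d=ray(c,uv);return o+d*(z-o[2])/d[2]
def proj(c,P):
    W=np.linalg.inv(c["M"]);P=np.atleast_2d(P).astype(float)
    p,_=cv2.projectPoints(P,cv2.Rodrigues(W[:3,:3])[0],W[:3,3],c["intrinsics"],np.array([c["k1"],0,0,0,0],float));return p[:,0]
def st():
    s=robot.read_state();print("t",round(s["t"],2),"p",(s["ee_pos"]*1e3).round(1),"F",s["wrist_force"].round(2),"w",round(s["gripper_width"]*1e3,1));print("R",R.from_rotvec(s["ee_rot"]).as_matrix().round(3).tolist());return s
E
python3 - <<'E'
from h import *
c=cam("side");d=cam("scene")
print("cap",onz(c,(262,187),.144),onz(d,(285,183),.144))
for p in [(207,215),(242,292),(331,268)]: print(onz(c,p,.018))
for p in [(208,236),(314,236)]: print(onz(d,p,.018))
s=st();print(s["joints"])
E
```

```text
cap [0.53786525 0.03913377 0.144     ] [0.54926664 0.04821854 0.144     ]
[0.43035474 0.17774876 0.018     ]
[ 0.32648478 -0.14503163  0.018     ]
[ 0.55450981 -0.22656777  0.018     ]
[ 0.55820656 -0.20969421  0.018     ]
[0.67992446 0.09055478 0.018     ]
t 0.25 p [188.1 621.8 218.1] F [ 0.62  0.   -0.32] w 93.1
R [[0.957, -0.0, 0.29], [-0.29, -0.001, 0.957], [-0.0, -1.0, -0.001]]
[-1.30351402  0.61541388 -0.01261136  1.42407436  0.00809467  1.10340192
 -0.04041248]
```

```bash
python3 -m pendant '[565,-32,-535,0,0,0,565,-32,-535,0,0,0,565,-32,-535,0,0,0,565,-32,-535,0,0,0,565,-32,-535,0,0,0,565,-32,-535,0,0,0,565,-32,-535,0,0,0,565,-32,-535,0,0,0,565,-32,-535,0,0,0,565,-32,-535,0,0,0]'; python3 -c "
from h import *
s=st();t=np.array([.574,-.054,.25]);print(T(s)[:3,:3].T@(t-s['ee_pos'])*1e3)"
```

```text
t: 1.08
ee_pos: [0.3952, 0.2587, 0.2361]
ee_rot: [-1.559, 0.23, -0.231]
wrist_force: [0.9, 0.3, 0.3]
gripper_width: 0.0931
t 1.08 p [395.2 258.7 236.1] F [0.94 0.3  0.33] w 93.1
R [[0.957, 0.0, 0.289], [-0.289, -0.001, 0.957], [0.0, -1.0, -0.001]]
[ 261.60589447  -13.59815266 -247.61878648]
```

```bash
python3 -m pendant '[262,-14,-248,0,0,0,262,-14,-248,0,0,0,262,-14,-248,0,0,0,262,-14,-248,0,0,0,262,-14,-248,0,0,0,262,-14,-248,0,0,0,262,-14,-248,0,0,0,262,-14,-248,0,0,0,262,-14,-248,0,0,0,262,-14,-248,0,0,0]'; python3 -c "
from h import *
st();cam('wrist','w1.png');st()"
```

```text
t: 1.92
ee_pos: [0.5762, -0.0636, 0.2504]
ee_rot: [-1.564, 0.237, -0.242]
wrist_force: [-0.4, -0.8, -0.9]
gripper_width: 0.0934
t 1.92 p [576.2 -63.6 250.4] F [-0.38 -0.82 -0.91] w 93.4
R [[0.954, 0.003, 0.3], [-0.3, -0.007, 0.954], [0.005, -1.0, -0.006]]
t 1.97 p [574.9 -59.1 250.1] F [-1.04  0.21 -0.79] w 93.1
R [[0.955, 0.0, 0.296], [-0.296, -0.003, 0.955], [0.001, -1.0, -0.003]]
```

View pics/w1.png

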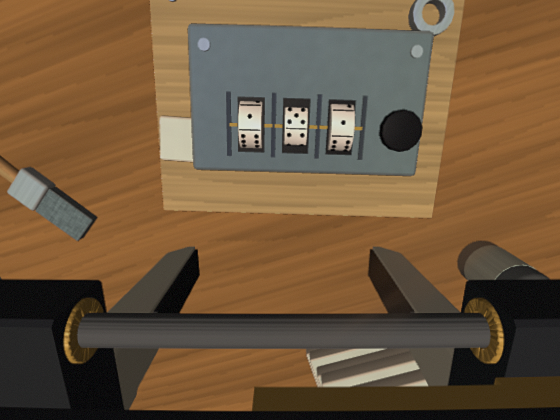

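```bash
python3 -c "
from h import *
c=cam('wrist','w2.png');st()
im=c['color'][80:170,200:440,::-1];cv2.imwrite('pics/w2c.png',cv2.resize(im,None,fx=3.3,fy=3.3,interpolation=cv2.INTER_CUBIC))
hsv=cv2.cvtColor(c['color'],cv2.COLOR_RGB2HSV)
m=((hsv[...,2]<45)).astype(np.uint8);m[:80]=0;m[185:]=0;m[:,:200]=0;m[:,440:]=0
n,l,S,C=cv2.connectedComponentsWithStats(m)
for i in range(1,n):
  if S[i,4]>60: print(S[i],C[i],onz(c,C[i],.144))
for p in [(189,24),(433,34),(415,175),(193,168)]: print(onz(c,p,.110))
"
```

```text
t 2.02 p [574.2 -55.8 250. ] F [0.42 0.86 0.04] w 92.9
R [[0.956, -0.001, 0.292], [-0.292, -0.001, 0.956], [-0.0, -1.0, -0.001]]
[324 104  27  16  91] [335.47252747 106.61538462] [0.5076286  0.00342605 0.144     ]
[ 374  114   43   42 1361] [394.98310066 134.25495959] [0.54228769 0.04388404 0.144     ]
[321 132  26  26 111] [331.48648649 152.72072072] [ 0.54153802 -0.00892506  0.144     ]
[278 136  25  20 183] [289.66666667 151.        ] [ 0.53015412 -0.04114211  0.144     ]
[ 0.40736796 -0.09148102  0.11      ]
[0.47516723 0.10265742 0.11      ]
[0.58923484 0.06420438 0.11      ]
[ 0.52177613 -0.13222912  0.11      ]
```

View pics/w2c.png

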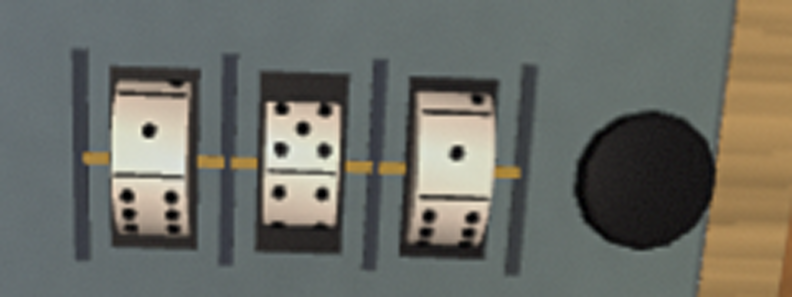

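```bash
python3 -m pendant '[0,0,0,0,0,0,0,0,0,0,0,0,0,0,0,0,0,0,0,0,0,0,0,0,0,0,0,0,0,0]' 1 40
cat > press.py <<'E'
from h import *
def frame(c,show=False):
    im=c["color"];hsv=cv2.cvtColor(im,cv2.COLOR_RGB2HSV)
    # bluish grey head + dark things on it, largest blob
    m=((im[...,2].astype(int)>=im[...,0].astype(int)-2)&(hsv[...,2]<170)).astype(np.uint8);m[230:]=0
    m=cv2.morphologyEx(m,cv2.MORPH_OPEN,np.ones((5,5)))
    n,l,S,C=cv2.connectedComponentsWithStats(m);i=1+S[1:,4].argmax()
    cs,_=cv2.findContours((l==i).astype(np.uint8),cv2.RETR_EXTERNAL,cv2.CHAIN_APPROX_NONE)
    h=cv2.convexHull(max(cs,key=cv2.contourArea))[:,0]
    W=np.array([onz(c,p,.110)[:2] for p in h],np.float32)
    r=cv2.minAreaRect(W*1000);return h,r
if __name__=="__main__":
    c=cam("wrist","w3.png");st();h,r=frame(c);print(r);b=cv2.boxPoints(r)/1000
    print(proj(c,np.c_[b,[.11]*4]).round(1).tolist())
    d=cam("side");P=cv2.resize(d["color"][180:270,225:315],None,fx=6,fy=6,interpolation=cv2.INTER_CUBIC)
    cv2.imwrite("pics/side1.png",P[:,:,::-1])
E
python3 press.py
```

```text
t: 2.43
ee_pos: [0.5741, -0.0548, 0.2501]
ee_rot: [-1.559, 0.232, -0.231]
wrist_force: [-0.4, 0.4, 0.1]
gripper_width: 0.0646
t 2.48 p [574.1 -55.  250.1] F [ 0.19 -0.34  0.58] w 60.4
R [[0.957, -0.0, 0.291], [-0.291, -0.0, 0.957], [-0.0, -1.0, -0.001]]
((499.5494384765625, -19.165733337402344), (205.95025634765625, 121.5830307006836), 70.94324493408203)
[[180.0, 29.9], [185.3, 172.9], [404.4, 181.3], [423.1, 40.4]]
```

View pics/w3.png

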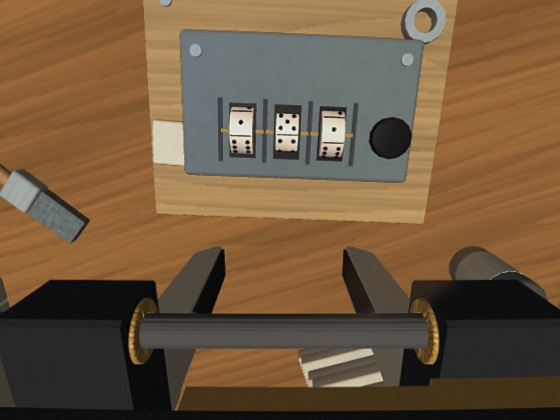

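View pics/side1.png

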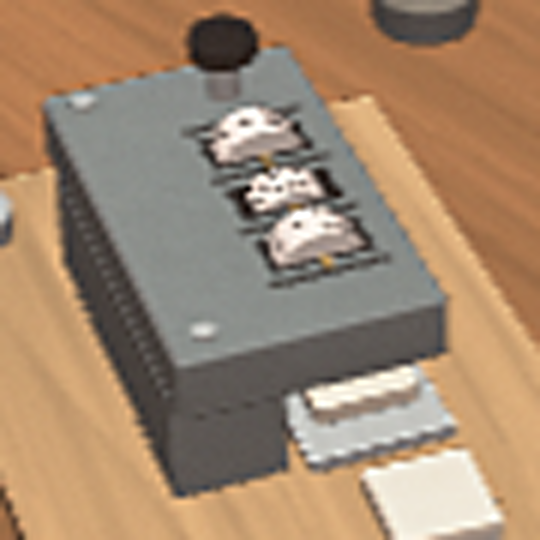

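```bash
python3 -m pendant '[0,30,0,0,2.1,0,0,60,0,0,2.1,0,0,80,0,0,2.1,0,0,80,0,0,2.1,0,0,80,0,0,2.1,0,0,80,0,0,2.1,0,0,80,0,0,2.1,0]'
cat >> h.py <<'E'
O=np.array([.4995,-.0192,0]);th=np.radians(-19.06)
PX=np.array([np.cos(th),np.sin(th),0]);PY=np.array([-np.sin(th),np.cos(th),0])
PR=np.array([PX,PY,[0,0,1]])   # world->press rotation
WY=dict(left=.030,middle=-.010,right=-.050)
def toP(p): return PR@(np.asarray(p)-O)
def toW(p): return PR.T@np.asarray(p)+O
def go(p):   # tool-frame shift in mm to reach press point p (m), and yaw error
    s=robot.read_state();M=T(s)[:3,:3];e=M.T@(toW(p)-s["ee_pos"])*1e3
    print("at press",(toP(s["ee_pos"])*1e3).round(1),"shift",e.round(1),"rot",np.degrees((R.from_matrix(M.T@np.c_[PX,[0,0,-1],PY])).as_rotvec()).round(2))
E
python3 - <<'E'
from press import *
st();c=cam("wrist","w4.png");go([.082,-.01,.17])
h,r=frame(c);print(r)
hsv=cv2.cvtColor(c["color"],cv2.COLOR_RGB2HSV)
m=(hsv[...,2]<50).astype(np.uint8);n,l,S,C=cv2.connectedComponentsWithStats(m)
q=proj(c,toW([.02,.075,.144]))[0];i=l[int(q[1]),int(q[0])];print("cap",S[i],(toP(onz(c,C[i],.144))*1e3).round(1))
p=np.array([proj(c,toW([.02+a,y,.115]))[0] for a in(-.04,.04) for y in(-.07,.055)])
x0,y0=p.min(0).astype(int);x1,y1=p.max(0).astype(int);print(x0,y0,x1,y1)
f=4.0
cv2.imwrite("pics/w4c.png",cv2.resize(c["color"][y0:y1,x0:x1,::-1],None,fx=f,fy=f,interpolation=cv2.INTER_CUBIC)[:600,:800])
np.savez("w4.npz",M=c["M"])
E
```

```text
t: 3.12
ee_pos: [0.5755, -0.0555, 0.172]
ee_rot: [-1.555, 0.258, -0.264]
wrist_force: [0.6, -1.0, -0.1]
gripper_width: 0.0096
t 3.12 p [575.5 -55.5 172. ] F [ 0.61 -1.04 -0.12] w 9.6
R [[0.945, 0.003, 0.326], [-0.326, -0.001, 0.945], [0.003, -1.0, 0.0]]
at press [ 83.5  -9.5 171.9] shift [-1.5  1.9 -0.5] rot [-0.01  0.01  0.19]
((499.7856140136719, -19.139892578125), (205.8766326904297, 120.94512939453125), 71.01110076904297)
cap [ 399  108   60   59 2676] [ 19.6  73.3 144. ]
188 69 387 193
```

View pics/w4c.png

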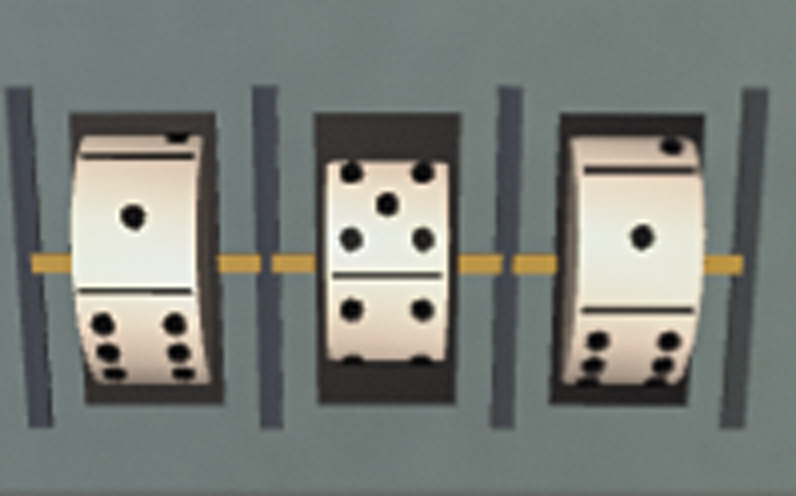

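```bash
cat > ang.py <<'E'
from h import *
from scipy.signal import find_peaks
def dips(c,name,dh):
    g=cv2.cvtColor(c["color"],cv2.COLOR_RGB2GRAY).astype(np.float32)
    ph=np.radians(np.arange(-65,65.1,.5));ys=np.linspace(-.0065,.0065,27);zc=.124+dh-.022
    P=np.array([toW([.02+.022*np.sin(f),WY[name]+y,zc+.022*np.cos(f)]) for f in ph for y in ys])
    q=proj(c,P).astype(np.float32).reshape(len(ph),len(ys),2)
    v=np.percentile(cv2.remap(g,q[...,0],q[...,1],cv2.INTER_LINEAR),75,axis=1)
    k,pr=find_peaks(-v,prominence=25);return [(round(np.degrees(ph[i]),1),int(v[i])) for i in k]
def report(c,dhs):
    for n in WY:
        for d in dhs.get(n,(0,)): print(n,d,dips(c,n,d*1e-3))
if __name__=="__main__":
    import sys
    c=cam("wrist");s=st();print("press",(toP(s["ee_pos"])*1e3).round(1))
    a=dict(x.split("=") for x in sys.argv[1:])
    report(c,{k:[float(z) for z in v.split(",")] for k,v in a.items()} or {n:(-6,-3,0,3,6) for n in WY})
    # brass line position check
    hsv=cv2.cvtColor(c["color"],cv2.COLOR_RGB2HSV)
    for y in (.01,-.03):
        for e in (-.005,.005):
            u=proj(c,toW([.02,y+e,.11]))[0].astype(int);col=hsv[u[1]-12:u[1]+13,u[0],1].astype(float)
            col-=np.median(col);col[col<40]=0
            if col.sum(): print("brass",(toP(onz(c,(u[0],u[1]-12+(col*np.arange(25)).sum()/col.sum()),.11))*1e3).round(1))
E
python3 ang.py
```

```text
t 3.22 p [575.1 -55.5 171.7] F [-0.86  0.52 -0.62] w 2.5
R [[0.945, 0.003, 0.326], [-0.326, -0.001, 0.945], [0.003, -1.0, 0.0]]
press [ 83.3  -9.6 171.7]
left -6 [(np.float64(-43.0), 61), (np.float64(19.5), 64)]
left -3 [(np.float64(-42.5), 63), (np.float64(18.5), 63)]
left 0 [(np.float64(-42.5), 63), (np.float64(18.0), 63)]
left 3 [(np.float64(-42.5), 63), (np.float64(17.5), 69)]
left 6 [(np.float64(-42.0), 64), (np.float64(16.5), 61)]
middle -6 [(np.float64(5.5), 108)]
middle -3 [(np.float64(5.0), 108)]
middle 0 [(np.float64(4.5), 104)]
middle 3 [(np.float64(4.0), 103)]
middle 6 [(np.float64(3.5), 104)]
right -6 [(np.float64(-50.0), 55), (np.float64(11.0), 93)]
right -3 [(np.float64(-50.0), 54), (np.float64(10.0), 87)]
right 0 [(np.float64(-49.5), 51), (np.float64(9.5), 88)]
right 3 [(np.float64(-49.5), 56), (np.float64(9.0), 88)]
right 6 [(np.float64(-49.0), 52), (np.float64(8.5), 89)]
brass [ 20.4   4.8 110. ]
brass [ 20.5  15.  110. ]
brass [ 20.4 -35.6 110. ]
brass [ 20.4 -25.5 110. ]
```

```bash
python3 -m pendant '[-30,5,20,0,0,0,-63,20,40,0,0,0,-63,35,40,0,0,0,-63,35,40,0,0,0,-63,35,40,0,0,0,-63,35,40,0,0,0]'; python3 -c "
from h import *
go([.02,.03,.132])"
```

```text
t: 3.72
ee_pos: [0.5304, 0.0016, 0.1378]
ee_rot: [-1.555, 0.257, -0.267]
wrist_force: [0.1, -0.0, 0.0]
gripper_width: 0.0004
at press [ 22.4  29.8 137.8] shift [-2.4  5.8  0.2] rot [-0.02 -0.09  0.36]
```

```bash
for i in 1; do python3 -m pendant '[-2,6,0,0,0,0,-2,6,0,0,0,0,-2,6,0,0,0,0]';python3 -m pendant '[0,1.5,0,0,0,0,0,1.5,0,0,0,0,0,1.5,0,0,0,0]'; python3 -m pendant '[0,1.5,0,0,0,0,0,1.5,0,0,0,0,0,1.5,0,0,0,0]'; done; python3 -c "
from h import *
go([.02,.03,.132])"
```

```text
t: 3.97
ee_pos: [0.5289, 0.0015, 0.132]
ee_rot: [-1.556, 0.258, -0.269]
wrist_force: [0.4, 0.5, 0.7]
gripper_width: 0.0002
t: 4.22
ee_pos: [0.529, 0.0013, 0.1305]
ee_rot: [-1.556, 0.258, -0.269]
wrist_force: [0.6, -0.1, 0.2]
gripper_width: 0.0003
t: 4.47
ee_pos: [0.5289, 0.0013, 0.1289]
ee_rot: [-1.556, 0.258, -0.269]
wrist_force: [0.1, 0.4, -0.4]
gripper_width: 0.0007
at press [ 21.1  29.  128.9] shift [-1.1 -3.1  1. ] rot [-0.01 -0.18  0.38]
```

```bash
D='[-1,1.2,1,0,0,0,-1,1.2,1,0,0,0,-1,1.2,1,0,0,0]'; python3 -m pendant '[-1,1.2,1,0,0,0,-1,1.2,1,0,0,0,-1,1.2,1,0,0,0]'; python3 -m pendant '[0,1.2,0,0,0,0,0,1.2,0,0,0,0,0,1.2,0,0,0,0]'
```

```text
t: 4.72
ee_pos: [0.5282, 0.0028, 0.1276]
ee_rot: [-1.556, 0.258, -0.268]
wrist_force: [-0.1, -0.1, 1.1]
gripper_width: 0.0007
t: 4.97
ee_pos: [0.5282, 0.0028, 0.1263]
ee_rot: [-1.556, 0.258, -0.268]
wrist_force: [0.1, -0.7, 0.5]
gripper_width: 0.0006
```

```bash
python3 -m pendant '[0,1.2,0,0,0,0,0,1.2,0,0,0,0,0,1.2,0,0,0,0]';  python3 -m pendant '[0,1.2,0,0,0,0,0,1.2,0,0,0,0,0,1.2,0,0,0,0]'; python3 -c "
from h import *
for i in range(4): robot.camera('wrist');print(robot.read_state()['wrist_force'].round(2),robot.read_state()['ee_pos'][2].round(5))"
```

```text
t: 5.22
ee_pos: [0.5283, 0.0028, 0.1251]
ee_rot: [-1.556, 0.258, -0.268]
wrist_force: [0.6, 0.0, -0.7]
gripper_width: 0.0004
t: 5.47
ee_pos: [0.5283, 0.0028, 0.1242]
ee_rot: [-1.556, 0.258, -0.268]
wrist_force: [-0.2, -0.1, 4.1]
gripper_width: 0.0004
[-0.99  0.01  2.99] 0.12425
[-1.22  0.13  3.39] 0.12419
[ 0.1  -0.11  3.16] 0.12416
[-0.82 -0.13  3.36] 0.12415
```

```bash
python3 -m pendant '[0,-4,0,0,0,0,12,-4,0,0,0,0,12,-4,0,0,0,0,12,-1,0,0,0,0,12,1.6,0,0,0,0,12,1.6,0,0,0,0,4,1.6,0,0,0,0,-4,1.6,0,0,0,0,-12,1.6,0,0,0,0,-12,1.6,0,0,0,0]'; python3 -c "
from h import *
go([.02,.03,.132])"
```

```text
t: 6.5
ee_pos: [0.5171, 0.0066, 0.1233]
ee_rot: [-1.556, 0.256, -0.27]
wrist_force: [1.1, -0.6, 5.3]
gripper_width: 0.0002
at press [  8.2  30.2 123.3] shift [11.9 -8.6 -0.1] rot [-0.04 -0.15  0.51]
```

```bash
python3 -m pendant '[0,-15,0,0,0,0,0,-40,0,0,0,0,38,-49,-20,0,0,0,75,-49,-40,0,0,0,75,-49,-40,0,0,0,75,-49,-40,0,0,0,75,-49,-40,0,0,0,75,-49,-40,0,0,0]'; python3 ang.py left=1 right=-1,1 middle=-3
```

```text
t: 7.17
ee_pos: [0.5726, -0.0537, 0.1719]
ee_rot: [-1.555, 0.258, -0.265]
wrist_force: [-0.3, -1.3, -0.5]
gripper_width: 0.0004
t 7.22 p [572.9 -53.7 172.2] F [0.08 1.25 0.12] w 0.7
R [[0.945, 0.006, 0.327], [-0.327, -0.001, 0.945], [0.006, -1.0, 0.001]]
press [ 80.6  -8.6 172.2]
left 1.0 [(np.float64(-45.0), 42), (np.float64(14.5), 65)]
middle -3.0 [(np.float64(3.5), 84)]
right -1.0 [(np.float64(-49.5), 45), (np.float64(10.0), 84)]
right 1.0 [(np.float64(-49.5), 41), (np.float64(9.5), 84)]
brass [ 20.3   4.5 110. ]
brass [ 20.3  14.6 110. ]
brass [ 20.3 -35.4 110. ]
brass [ 20.3 -25.3 110. ]
```

```bash
cat > crop.py <<'E'
from h import *
import sys
c=cam("wrist")
p=np.array([proj(c,toW([.02+a,y,.115]))[0] for a in(-.035,.035) for y in(-.065,.05)])
x0,y0=p.min(0).astype(int);x1,y1=p.max(0).astype(int)
cv2.imwrite("pics/"+sys.argv[1],cv2.resize(c["color"][y0:y1,x0:x1,::-1],None,fx=2,fy=2,interpolation=cv2.INTER_CUBIC)[:600,:800])
E
python3 crop.py w5c.png
```

```text
(no output)
```

View pics/w5c.png

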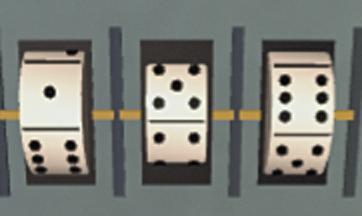

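```bash
python3 -m pendant '[-26,10,19,0,0,0,-52,20,38,0,0,0,-52,39,38.5,0,0,0,-52,39,38.5,0,0,0,-52,39,38.5,0,0,0,-52,39,38.5,0,0,0]'; python3 -c "
from h import *
robot.camera('wrist');go([.0284,.03,.12255])"
```

```text
t: 7.77
ee_pos: [0.5376, -0.0013, 0.1339]
ee_rot: [-1.555, 0.256, -0.268]
wrist_force: [0.0, -1.7, 0.2]
gripper_width: 0.0006
at press [ 30.5  29.3 134.1] shift [-2.2 11.6  0.7] rot [-0.07 -0.1   0.5 ]
```

```bash
python3 -m pendant '[-2.2,3,0.5,0,0,0,-2.2,7,0.5,0,0,0,-2.2,10,0.5,0,0,0,-2.2,11.5,0.5,0,0,0,-2.2,11.5,0.5,0,0,0,-8,11.5,0.5,0,0,0,-14,11.5,0.5,0,0,0,-18.9,11.5,0.5,0,0,0,-18.9,11.5,0.5,0,0,0,-18.9,11.5,0.5,0,0,0]'; python3 -c "
from h import *
go([.082,-.01,.172])"
```

```text
t: 8.65
ee_pos: [0.5212, 0.0044, 0.1234]
ee_rot: [-1.555, 0.254, -0.272]
wrist_force: [0.3, -2.0, 6.5]
gripper_width: 0.0005
at press [ 12.8  29.4 123.4] shift [ 69.9 -47.9 -39.2] rot [-0.08 -0.13  0.65]
```

```bash
python3 -m pendant '[0,-15,0,0,0,0,0,-40,0,0,0,0,35,-48,-20,0,0,0,70,-48,-39,0,0,0,70,-48,-39,0,0,0,70,-48,-39,0,0,0,70,-48,-39,0,0,0,70,-48,-39,0,0,0]'; python3 ang.py left=1 right=-1,1 middle=-3
```

```text
t: 9.32
ee_pos: [0.5724, -0.0535, 0.1711]
ee_rot: [-1.554, 0.255, -0.268]
wrist_force: [0.6, 0.6, -0.5]
gripper_width: 0.0006
t 9.37 p [572.6 -53.5 171.4] F [-0.71 -0.02  0.25] w 0.3
R [[0.945, 0.009, 0.327], [-0.327, -0.001, 0.945], [0.009, -1.0, 0.002]]
press [ 80.3  -8.5 171.4]
left 1.0 [(np.float64(-29.0), 72), (np.float64(31.0), 71)]
middle -3.0 [(np.float64(4.5), 89)]
right -1.0 [(np.float64(-50.0), 50), (np.float64(11.0), 77)]
right 1.0 [(np.float64(-50.0), 51), (np.float64(10.5), 77)]
brass [ 20.3   4.5 110. ]
brass [ 20.3  14.7 110. ]
brass [ 20.3 -35.2 110. ]
brass [ 20.3 -25.1 110. ]
```

```bash
python3 -m pendant '[-30,10,-1,0,0,0,-60,20,-1.5,0,0,0,-60,43,-1.5,0,0,0,-60,43,-1.5,0,0,0,-60,43,-1.5,0,0,0,-60,43,-1.5,0,0,0,-60,43,-1.5,0,0,0]'; python3 -c "
from h import *
robot.camera('wrist');go([.020,-.010,.124])"
```

```text
t: 9.95
ee_pos: [0.5174, -0.0355, 0.129]
ee_rot: [-1.554, 0.252, -0.27]
wrist_force: [0.3, 0.5, -0.3]
gripper_width: 0.0007
at press [ 22.1  -9.7 128.9] shift [-2.2  4.9 -0.3] rot [-0.14 -0.02  0.64]
```

```bash
python3 -m pendant '[-2,2.5,0,0,0,0.6,-2,2.5,0,0,0,0.6,-2,2.5,0,0,0,0.6]' | sed -n '2p;4p'; python3 -m pendant '[0,1.3,0,0,0,0,0,1.3,0,0,0,0,0,1.3,0,0,0,0]'| sed -n '2p;4p'; python3 -m pendant '[0,1.3,0,0,0,0,0,1.3,0,0,0,0,0,1.3,0,0,0,0]'| sed -n '2p;4p'
```

```text
ee_pos: [0.5158, -0.0351, 0.1266]
wrist_force: [-0.6, 0.5, -0.2]
ee_pos: [0.5157, -0.0351, 0.1251]
wrist_force: [0.4, 0.9, 0.9]
ee_pos: [0.5156, -0.0351, 0.1237]
wrist_force: [0.8, 0.2, 0.1]
```

```bash
python3 -m pendant '[0,1.2,0,0,0,0,0,1.2,0,0,0,0,0,1.2,0,0,0,0]' | sed -n '2p;4p'; python3 -m pendant '[0,1.2,0,0,0,0,0,1.2,0,0,0,0,0,1.2,0,0,0,0]'| sed -n '2p;4p'
```

```text
ee_pos: [0.5155, -0.0351, 0.1225]
wrist_force: [0.1, -0.6, 0.2]
ee_pos: [0.5155, -0.0351, 0.1212]
wrist_force: [0.0, -0.7, -0.2]
```

```bash
python3 -m pendant '[0,1.2,0,0,0,0,0,1.2,0,0,0,0,0,1.2,0,0,0,0]' | sed -n '2p;4p'; python3 -m pendant '[0,1.2,0,0,0,0,0,1.2,0,0,0,0,0,1.2,0,0,0,0]'| sed -n '2p;4p'
```

```text
ee_pos: [0.5154, -0.0351, 0.1199]
wrist_force: [0.3, 0.0, 0.4]
ee_pos: [0.5155, -0.0351, 0.1187]
wrist_force: [-0.6, 0.6, 0.6]
```

```bash
python3 -m pendant '[0,1.2,0,0,0,0,0,1.2,0,0,0,0,0,1.2,0,0,0,0]' | sed -n '2p;4p'; python3 -c "
from h import *
for i in range(3): robot.camera('wrist');s=robot.read_state();print(s['wrist_force'].round(2),s['ee_pos'][2].round(5))
go([.02,-.01,.118])"
```

```text
ee_pos: [0.5156, -0.0351, 0.1178]
wrist_force: [-0.3, -0.1, 2.9]
[-0.75  0.3   3.8 ] 0.11777
[-1.02 -0.09  3.55] 0.11772
[-1.35  0.3   3.89] 0.11771
at press [ 20.3  -9.8 117.7] shift [-0.3 -0.3 -0.2] rot [-0.14 -0.04  0.02]
```

```bash
python3 -m pendant '[0,-4,0,0,0,0,11.7,-4,0,0,0,0,11.7,-4,0,0,0,0,11.7,-1,0,0,0,0,11.7,1.6,0,0,0,0,11.7,1.6,0,0,0,0,4,1.6,0,0,0,0,-4,1.6,0,0,0,0,-12,1.6,0,0,0,0,-12,1.6,0,0,0,0]'; python3 -c "
from h import *
go([.032,-.01,.116])"
```

```text
t: 12.98
ee_pos: [0.5041, -0.031, 0.1169]
ee_rot: [-1.552, 0.259, -0.263]
wrist_force: [1.4, -1.1, 5.6]
gripper_width: 0.0002
at press [  8.2  -9.7 116.9] shift [23.8  0.9 -0.3] rot [-0.17 -0.03  0.13]
```

```bash
python3 -m pendant '[0,-6,0,0,0,0,12,-6,0,0,0,0,23.8,-5,0,0,0,0,23.8,-2,0,0,0,0,23.8,0.8,0,0,0,0,23.8,0.8,0,0,0,0,16,0.8,0,0,0,0,8,0.8,0,0,0,0,0,0.8,0,0,0,0,0,0.8,0,0,0,0]'; python3 -m pendant '[0,-15,0,0,0,0,0,-40,0,0,0,0,35,-55,0,0,0,0,72,-55,0,0,0,0,72,-55,0,0,0,0,72,-55,0,0,0,0,72,-55,0,0,0,0,72,-55,0,0,0,0]'; python3 ang.py left=1 right=-1,1 middle=-5.4;python3 crop.py w6c.png
```

```text
t: 13.82
ee_pos: [0.5033, -0.0308, 0.1168]
ee_rot: [-1.552, 0.258, -0.264]
wrist_force: [1.3, -0.6, 5.6]
gripper_width: 0.0004
t: 14.48
ee_pos: [0.5688, -0.0535, 0.171]
ee_rot: [-1.552, 0.261, -0.26]
wrist_force: [0.0, 0.5, -0.6]
gripper_width: 0.0005
t 14.53 p [569.1 -53.5 171.3] F [0.35 0.54 0.36] w 0.6
R [[0.945, 0.001, 0.326], [-0.326, 0.003, 0.945], [-0.0, -1.0, 0.003]]
press [ 77.   -9.7 171.3]
left 1.0 [(np.float64(-28.0), 54), (np.float64(31.0), 70)]
middle -5.4 [(np.float64(-3.5), 119)]
right -1.0 [(np.float64(-50.5), 49), (np.float64(11.0), 79)]
right 1.0 [(np.float64(-50.5), 50), (np.float64(10.5), 83)]
brass [ 20.5   4.9 110. ]
brass [ 20.5  14.4 110. ]
brass [ 20.4 -35.1 110. ]
brass [ 20.4 -25.7 110. ]
```

View pics/w6c.png

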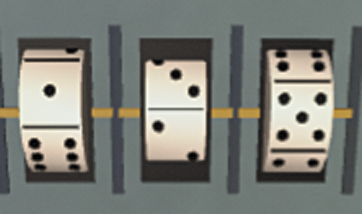

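```bash
python3 -m pendant '[-26,10,0,0,0,0,-54,25,0,0,0,0,-54,46,0,0,0,0,-54,46,0,0,0,0,-54,46,0,0,0,0,-54,46,0,0,0,0,-54,46,0,0,0,0]'; python3 -c "
from h import *
robot.camera('wrist');robot.camera('wrist');go([.0248,-.010,.1161])"
```

```text
t: 15.17
ee_pos: [0.5201, -0.0363, 0.1267]
ee_rot: [-1.552, 0.258, -0.264]
wrist_force: [0.1, -0.2, 0.1]
gripper_width: 0.0003
at press [ 24.7  -9.5 126.5] shift [ 0.1 10.4 -0.5] rot [-0.21  0.01  0.17]
```

```bash
python3 -m pendant '[0,3,-0.5,0,0,0,0,6,-0.5,0,0,0,0,9,-0.5,0,0,0,0,10.4,-0.5,0,0,0,0,10.4,-0.5,0,0,0,-3.2,10.4,-0.5,0,0,0,-6.4,10.4,-0.5,0,0,0,-9.6,10.4,-0.5,0,0,0,-9.6,10.4,-0.5,0,0,0,-9.6,10.4,-0.5,0,0,0]'; python3 -m pendant '[0,-15,0,0,0,0,0,-40,0,0,0,0,35,-55,0,0,0,0,64,-55,0,0,0,0,64,-55,0,0,0,0,64,-55,0,0,0,0,64,-55,0,0,0,0,64,-55,0,0,0,0]'; python3 ang.py left=1 right=-1,1 middle=-5.4
```

```text
t: 16.1
ee_pos: [0.5122, -0.0342, 0.117]
ee_rot: [-1.552, 0.255, -0.267]
wrist_force: [2.2, -1.6, 5.8]
gripper_width: 0.0005
t: 16.77
ee_pos: [0.5704, -0.0544, 0.1715]
ee_rot: [-1.552, 0.257, -0.264]
wrist_force: [-0.6, 0.4, -0.0]
gripper_width: 0.0004
t 16.82 p [570.6 -54.5 171.8] F [0.57 0.67 1.05] w 0.8
R [[0.945, 0.005, 0.326], [-0.326, 0.002, 0.945], [0.004, -1.0, 0.004]]
press [ 78.8 -10.1 171.8]
left 1.0 [(np.float64(-28.0), 82), (np.float64(31.5), 55)]
middle -5.4 [(np.float64(-26.5), 64), (np.float64(34.0), 63)]
right -1.0 [(np.float64(-50.0), 50), (np.float64(10.0), 85)]
right 1.0 [(np.float64(-50.0), 51), (np.float64(9.5), 85)]
brass [ 20.4   4.5 110. ]
brass [ 20.4  14.7 110. ]
brass [ 20.3 -35.4 110. ]
brass [ 20.3 -25.3 110. ]
```

```bash
python3 -m pendant '[-26,10,0,0,0,0,-58,25,0,0,0,0,-58,46,0,0,0,0,-58,46,0,0,0,0,-58,46,0,0,0,0,-58,46,0,0,0,0,-58,46,0,0,0,0]'; python3 -c "
from h import *
robot.camera('wrist');robot.camera('wrist');go([.021,-.010,.1161])"
```

```text
t: 17.4
ee_pos: [0.5177, -0.0358, 0.1267]
ee_rot: [-1.552, 0.255, -0.267]
wrist_force: [0.1, -0.1, 0.3]
gripper_width: 0.0005
at press [ 22.3  -9.8 126.4] shift [-1.4 10.3 -0.2] rot [-0.26  0.01  0.38]
```

Stroke on the middle wheel (small correction), then over to the right wheel.

```bash
python3 -m pendant '[-1.4,3,0,0,0,0,-1.4,6,0,0,0,0,-1.4,9,0,0,0,0,-1.4,10.3,0,0,0,0,-1.4,10.3,0,0,0,0,-2.6,10.3,0,0,0,0,-3.6,10.3,0,0,0,0,-3.6,10.3,0,0,0,0,-3.6,10.3,0,0,0,0,-3.6,0,0,0,0,0]'; python3 -m pendant '[0,-8,0,0,0,0,0,-12,-20,0,0,0,1,-12,-40,0,0,0,1,-12,-40,0,0,0,1,-9,-40,0,0,0,1,-9,-40,0,0,0,1,-9,-40,0,0,0]'; python3 -c "
from h import *
robot.camera('wrist');robot.camera('wrist');go([.02,-.05,.1275])"
```

```text
t: 18.33
ee_pos: [0.5138, -0.0348, 0.1256]
ee_rot: [-1.552, 0.256, -0.266]
wrist_force: [0.1, 0.4, -0.3]
gripper_width: 0.0007
t: 18.92
ee_pos: [0.5017, -0.0715, 0.134]
ee_rot: [-1.551, 0.255, -0.264]
wrist_force: [0.2, -0.2, -1.3]
gripper_width: 0.0006
at press [ 19.4 -48.9 134.2] shift [ 0.6  6.7 -1.1] rot [-0.25  0.09  0.29]
```

```bash
python3 -m pendant '[0.5,6.7,-1,0.2,0,0,0.5,6.7,-1,0.2,0,0,0.5,6.7,-1,0.2,0,0]' | sed -n '2p;4p'; python3 -m pendant '[0,1.2,0,0,0,0,0,1.2,0,0,0,0,0,1.2,0,0,0,0]'| sed -n '2p;4p'; python3 -m pendant '[0,1.2,0,0,0,0,0,1.2,0,0,0,0,0,1.2,0,0,0,0]'| sed -n '2p;4p'
```

```text
ee_pos: [0.5017, -0.0725, 0.1269]
wrist_force: [0.5, 0.2, 0.0]
ee_pos: [0.5016, -0.0725, 0.1257]
wrist_force: [-0.1, 0.1, -0.3]
ee_pos: [0.5018, -0.0725, 0.1246]
wrist_force: [0.7, -0.4, 0.4]
```

```bash
python3 -m pendant '[0,1.2,0,0,0,0,0,1.2,0,0,0,0,0,1.2,0,0,0,0]' | sed -n '2p;4p';  python3 -c "
from h import *
for i in range(3): robot.camera('wrist');s=robot.read_state();print(s['wrist_force'].round(2),s['ee_pos'][2].round(5))
go([.02,-.05,.123])"
```

```text
ee_pos: [0.5019, -0.0726, 0.1237]
wrist_force: [0.2, 0.0, 3.1]
[-1.2   0.12  2.89] 0.12367
[-0.2   0.24  4.34] 0.12365
[-0.83 -1.02  3.82] 0.12364
at press [ 19.7 -49.6 123.6] shift [ 0.3  0.6 -0.4] rot [-0.45  0.11  0.25]
```

```bash
python3 -m pendant '[0,-4,0,0,0,0,12.3,-4,0,0,0,0,12.3,-4,0,0,0,0,12.3,-1,0,0,0,0,12.3,1.6,0,0,0,0,12.3,1.6,0,0,0,0,4,1.6,0,0,0,0,-4,1.6,0,0,0,0,-12,1.6,0,0,0,0,-12,1.6,0,0,0,0]'; python3 -c "
from h import *
go([.032,-.05,.122])"
```

```text
t: 21.0
ee_pos: [0.4908, -0.0686, 0.1229]
ee_rot: [-1.548, 0.253, -0.266]
wrist_force: [0.2, 0.4, 5.8]
gripper_width: 0.0005
at press [  7.9 -49.6 122.9] shift [24.1  1.  -0.5] rot [-0.48  0.12  0.4 ]
```

```bash
python3 -m pendant '[0,-6,0,0,0,0,12,-6,0,0,0,0,24.1,-5,0,0,0,0,24.1,-2,0,0,0,0,24.1,0.9,0,0,0,0,24.1,0.9,0,0,0,0,16,0.9,0,0,0,0,8,0.9,0,0,0,0,0,0.9,0,0,0,0,0,0.9,0,0,0,0]'; python3 -m pendant '[0,-15,0,0,0,0,0,-40,10,0,0,0,35,-49,25,0,0,0,72,-49,40,0,0,0,72,-49,40,0,0,0,72,-49,40,0,0,0,72,-49,40,0,0,0,72,-49,40,0,0,0]'; python3 ang.py left=1 right=0.5 middle=-5.4;python3 crop.py w7c.png
```

```text
t: 21.83
ee_pos: [0.4903, -0.0684, 0.1228]
ee_rot: [-1.548, 0.251, -0.267]
wrist_force: [0.4, -0.1, 5.2]
gripper_width: 0.0005
t: 22.5
ee_pos: [0.5684, -0.0543, 0.1718]
ee_rot: [-1.548, 0.255, -0.264]
wrist_force: [-0.2, 0.0, -0.6]
gripper_width: 0.0003
t 22.55 p [568.7 -54.4 172.1] F [ 0.34 -0.11  0.48] w 0.3
R [[0.946, 0.008, 0.325], [-0.325, 0.006, 0.946], [0.005, -1.0, 0.008]]
press [ 76.9 -10.6 172.1]
left 1.0 [(np.float64(-29.0), 82), (np.float64(31.5), 47)]
middle -5.4 [(np.float64(-26.5), 67), (np.float64(33.0), 70)]
right 0.5 [(np.float64(-61.0), 47), (np.float64(-0.5), 104)]
brass [ 20.3   4.9 110. ]
brass [ 20.3  14.4 110. ]
brass [ 20.3 -35.2 110. ]
brass [ 20.3 -25.7 110. ]
```

View pics/w7c.png

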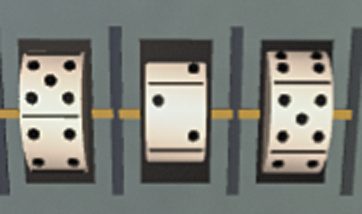

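```bash
python3 -m pendant '[-25,10,-20,0,0,0,-51,25,-39.4,0,0,0,-51,40,-39.4,0.4,0,0.3,-51,40,-39.4,0.4,0,0.3,-51,40,-39.4,0.4,0,0.3,-51,40,-39.4,0.4,0,0.3,-51,40,-39.4,0.4,0,0.3]'; python3 -c "
from h import *
robot.camera('wrist');robot.camera('wrist');go([.026,-.050,.1220])"
```

```text
t: 23.18
ee_pos: [0.5102, -0.0744, 0.1328]
ee_rot: [-1.54, 0.253, -0.264]
wrist_force: [0.2, -0.1, -0.7]
gripper_width: 0.0003
at press [ 27.7 -48.9 132.5] shift [-1.8 10.5 -1.2] rot [-0.91  0.15  0.18]
```

```bash
python3 -m pendant '[-1.8,3,-1.2,-0.9,0,0,-1.8,6,-1.2,-0.9,0,0,-1.8,9,-1.2,-0.9,0,0,-1.8,10.5,-1.2,-0.9,0,0,-1.8,10.5,-1.2,-0.9,0,0,-5.8,10.5,-1.2,-0.9,0,0,-9.8,10.5,-1.2,-0.9,0,0,-13.8,10.5,-1.2,-0.9,0,0,-13.8,10.5,-1.2,-0.9,0,0,-13.8,10.5,-1.2,-0.9,0,0]'; python3 -c "
from h import *
go([.0225,-.01,.130])"
```

```text
t: 24.12
ee_pos: [0.4984, -0.0709, 0.123]
ee_rot: [-1.555, 0.253, -0.265]
wrist_force: [1.8, 0.5, 6.0]
gripper_width: 0.0008
at press [ 15.8 -49.2 123. ] shift [ 6.9 -6.9 39.2] rot [-0.08  0.17  0.44]
```

Now over to the middle wheel for its small correction.

```bash
python3 -m pendant '[0,-12,0,0,0,0,3,-12,20,0,0,0,6.9,-12,39,0,0,0,6.9,-12,39,0,0,0,6.9,-7,39,0,0,0.3,6.9,-7,39,0,0,0.3,6.9,-7,39,0,0,0.3]'; python3 -c "
from h import *
robot.camera('wrist');robot.camera('wrist');go([.0215,-.010,.1161])"
```

```text
t: 24.7
ee_pos: [0.516, -0.0376, 0.1292]
ee_rot: [-1.555, 0.261, -0.26]
wrist_force: [-0.5, 0.3, 0.4]
gripper_width: 0.0006
at press [ 22.1 -11.6 129.7] shift [-0.7 13.6  1.6] rot [-0.03  0.06  0.07]
```

```bash
python3 -m pendant '[-0.7,5,1.6,0,0,0,-0.7,9,1.6,0,0,0,-0.7,12,1.6,0,0,0,-0.7,13.6,1.6,0,0,0,-0.7,13.6,1.6,0,0,0,-2.2,13.6,1.6,0,0,0,-3.8,13.6,1.6,0,0,0,-3.8,13.6,1.6,0,0,0,-3.8,13.6,1.6,0,0,0,-3.8,3,1.6,0,0,0]'; python3 -m pendant '[0,-15,0,0,0,0,0,-40,0,0,0,0,35,-50,0,0,0,0,62,-50,0,0,0,0,62,-50,0,0,0,0,62,-50,0,0,0,0,62,-50,0,0,0,0,62,-50,0,0,0,0]'; python3 ang.py left=1 right=0.5 middle=-5.4
```

```text
t: 25.63
ee_pos: [0.5131, -0.0349, 0.1258]
ee_rot: [-1.555, 0.261, -0.26]
wrist_force: [-1.1, 0.1, -1.0]
gripper_width: 0.0002
t: 26.3
ee_pos: [0.5702, -0.0545, 0.175]
ee_rot: [-1.555, 0.263, -0.258]
wrist_force: [0.0, -0.7, -0.2]
gripper_width: 0.0003
t 26.35 p [570.4 -54.5 175.2] F [-0.35 -0.21  0.16] w 0.6
R [[0.946, -0.003, 0.325], [-0.325, 0.0, 0.946], [-0.003, -1.0, -0.001]]
press [ 78.5 -10.2 175.2]
left 1.0 [(np.float64(-28.5), 62), (np.float64(31.0), 69)]
middle -5.4 [(np.float64(-28.0), 70), (np.float64(32.0), 61)]
right 0.5 [(np.float64(-26.5), 63), (np.float64(32.0), 69)]
brass [ 20.4   4.3 110. ]
brass [ 20.4  14.7 110. ]
brass [ 20.4 -35.6 110. ]
brass [ 20.5 -25.3 110. ]
```

```bash
python3 crop.py w8c.png; python3 -m pendant '[-28,0,40,0,0,0,-58,5,80,0,0,0,-58,20,85,0,0,0,-58,20,85,0,0,0,-58,20,85,0,0,0,-58,20,85,0,0,0,-58,20,85,0,0,0]';python3 -c "
from h import *
robot.camera('wrist');robot.camera('wrist');go([.020,.0743,.144])"
```

```text
t: 26.98
ee_pos: [0.5439, 0.0428, 0.156]
ee_rot: [-1.556, 0.263, -0.262]
wrist_force: [-0.0, -0.2, -0.6]
gripper_width: 0.0007
at press [ 21.7  73.3 156. ] shift [-1.7 12.   1. ] rot [ 0.04 -0.09 -0.04]
```

View pics/w8c.png

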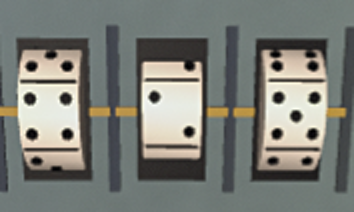

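```bash
python3 -m pendant '[-1.7,6,1,0,0,0,-1.7,10,1,0,0,0,-1.7,12,1,0,0,0,-1.7,14,1,0,0,0,-1.7,16,1,0,0,0,-1.7,18,1,0,0,0,-1.7,20,1,0,0,0,-1.7,22,1,0,0,0,-1.7,22,1,0,0,0,-1.7,22,1,0,0,0]';python3 -c "
from h import *
robot.camera('wrist');st();go([.020,.0743,.128])"
```

```text
t: 27.92
ee_pos: [0.5424, 0.0437, 0.135]
ee_rot: [-1.556, 0.264, -0.262]
wrist_force: [-3.7, -0.5, 9.5]
gripper_width: 0.0005
t 27.97 p [542.4  43.8 135. ] F [-2.21 -1.91  8.89] w 0.6
R [[0.944, -0.001, 0.329], [-0.329, -0.001, 0.944], [-0.001, -1.0, -0.001]]
at press [ 20.   73.5 135. ] shift [0.  7.  0.8] rot [ 0.08 -0.12 -0.05]
```

```bash
python3 -m pendant '[0,2.5,0,0,0,0,0,4,0,0,0,0,0,5.5,0,0,0,0,0,7,0,0,0,0,0,8,0,0,0,0,0,8,0,0,0,0,0,8,0,0,0,0]';python3 -c "
from h import *
for i in range(3): robot.camera('wrist');st()" | grep t
```

```text
t: 28.55
ee_pos: [0.5424, 0.0437, 0.1289]
ee_rot: [-1.555, 0.263, -0.262]
wrist_force: [-3.6, -1.2, 13.1]
gripper_width: 0.0004
t 28.6 p [542.4  43.7 128.9] F [-4.47 -1.13 12.57] w 0.6
t 28.65 p [542.4  43.7 128.9] F [-3.37 -0.78 13.03] w 0.4
t 28.7 p [542.4  43.7 128.9] F [-4.32 -0.51 13.95] w 0.6
```

```bash
python3 -m pendant '[0,2.4,0,0,0,0,0,3.4,0,0,0,0,0,3.4,0,0,0,0,0,3.4,0,0,0,0]';python3 -c "
from h import *
for i in range(3): robot.camera('wrist');st()" | grep t
```

```text
t: 29.03
ee_pos: [0.5425, 0.0437, 0.1283]
ee_rot: [-1.554, 0.263, -0.263]
wrist_force: [-6.3, -0.9, 18.9]
gripper_width: 0.0009
t 29.08 p [542.4  43.7 128.3] F [-6.43  0.1  18.66] w 0.5
t 29.13 p [542.4  43.7 128.2] F [-6.04 -0.39 18.19] w 0.4
t 29.18 p [542.5  43.7 128.3] F [-5.29 -0.79 19.01] w 0.2
```

```bash
python3 -m pendant '[0,-6,0,0,0,0,0,-12,0,0,0,0,0,-18,0,0,0,0,0,-30,0,0,0,0,0,-60,0,0,0,0,30,-60,-40,0,0,0,60,-60,-85,0,0,0,60,-60,-85,0,0,0,60,-60,-85,0,0,0,60,-60,-85,0,0,0]'; python3 ang.py left=1 right=0.5 middle=-5.4
python3 - <<'E'
from h import *
c=cam("wrist","w9.png");st();d=cam("side")
cv2.imwrite("pics/fin.png",np.vstack([c["color"],cv2.resize(d["color"][130:330,170:430],(560,430))[:180]])[...,::-1])
E
```

```text
t: 30.02
ee_pos: [0.5711, -0.0578, 0.1877]
ee_rot: [-1.554, 0.266, -0.265]
wrist_force: [0.7, 1.0, -0.3]
gripper_width: 0.0001
t 30.07 p [571.  -55.6 187.6] F [-0.08 -0.23 -0.26] w 0.1
R [[0.944, -0.001, 0.329], [-0.329, 0.001, 0.944], [-0.001, -1.0, 0.001]]
press [ 79.4 -11.1 187.6]
left 1.0 [(np.float64(-28.5), 63), (np.float64(32.0), 77)]
middle -5.4 [(np.float64(-28.5), 71), (np.float64(32.0), 61)]
right 0.5 [(np.float64(-27.5), 66), (np.float64(34.0), 90)]
brass [ 20.2   5.  110. ]
brass [ 20.3  14.4 110. ]
brass [ 20.4 -35.6 110. ]
brass [ 20.3 -25.4 110. ]
t 30.12 p [570.9 -54.5 187.7] F [0.51 0.39 0.38] w 0.5
R [[0.945, -0.001, 0.327], [-0.327, 0.002, 0.945], [-0.001, -1.0, 0.002]]
```

View pics/fin.png

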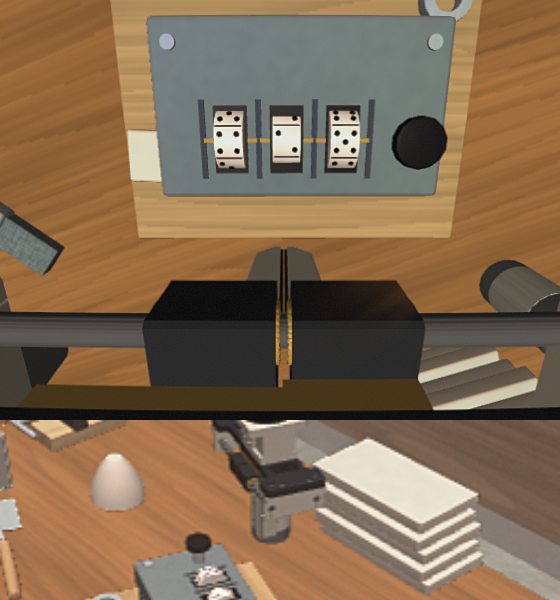

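```bash
python3 -m pendant '[0,0,0,0,0,0,0,0,0,0,0,0,0,0,0,0,0,0]'; python3 -c "
from cell import robot
print(robot.hand_in())"
```

```text
t: 30.42
ee_pos: [0.5709, -0.0527, 0.1877]
ee_rot: [-1.553, 0.26, -0.258]
wrist_force: [-0.3, -0.3, -0.1]
gripper_width: 0.0003
the job is handed in; nothing more can be done
None
```

The wheels read 5, 2 and 4 from left to right as seen from the robot. The cap was then pushed fully down once and came back up. I handed in at about 30 s with the arm clear of everything.

- **Wheels:** I felt for each wheel's real top (about +1, −5.4 and +0.5 mm from nominal). I then rolled each one toward the robot with a commanded press of about 7–8 N. The wrist read 5–6.5 N at the end of each stroke, but force was only sampled at the end of each move.
- **Squareness:** Just before the cap was pressed, the faces measured about 0.2°, 1.0° and 1.7° off square. After the press they read about 1°, 1° and 2.5°. The last two looks at the right wheel differ by about 1°, roughly the noise of this measurement.
- **Cap:** Vertical force rose sharply to about 19 N at 15.7 mm of measured travel. I took that as the 16 mm stop, since the spring alone reaches 15 N there. There was also about 6 N sideways, for a total near 20 N, against the 30 N damage limit.
- **Last pictures:** The cap is up, the number is still set, and the tile, bottle and cast look undisturbed. The collar and brush were only partly in view and also looked unmoved. I did not check the cup and spatula again.
- **Not checked or disagreeing:** I did not inspect the mark on the tile. The cap's centre measured about 1.7 mm to the right (press y) of its stated position, within the 2 mm calibration error.

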